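# Index the flange blank in a leaf drill jig to its third stop and hold it

## Robot

A 6-joint arm with a two-finger parallel gripper is mounted at the origin on the work surface. World frame = base frame: x ahead of the robot, y to its left, z up, the work surface at z = 0. Lengths are in m, angles in rad, forces in N, time in s.
With the tool pointing down it reaches from about 0.375 to 0.925 m from the base axis. Payload 5.7 kg.
Tool frame: the origin (TCP) lies between the finger pads, 19 mm behind the fingertips; this is the grasp point; y points along the fingers, z is the direction in which the jaws open and shut, and the axes are right-handed (so a half turn about y gives the same grasp; the last joint's range is limited). The gripper opens to 88 mm and grips with 3 to 60 N. Pads are 20 mm wide; open, the fingers measure 115 mm over their backs; the gripper's body (75 mm by 178 mm) begins 61 mm behind the grasp point.
Start: joints at [1.05, 0.359, 1.51, -0, 1.272, -0.115], TCP at [0.237, 0.551, 0.241] pointing down, gripper open.
Joint ranges: [-2.97, 2.97], [-1.01, 2.36], [0.21, 2.38], [-0.96, 4.11], [0.2, 2.71], [-2.98, 2.98]. Speed limits (rad/s): [2.39, 2.39, 3.14, 3.14, 3.14, 3.14].

## Interface

Orientations are given as a unit quaternion [x, y, z, w].
In Python, from plant import arm gives the robot as it stands.
- The arm moves only by the tool move_arm, never from a script. Its argument "moves" is a list of rows, each a list of 6 numbers: the shift along the world's x, y, z in mm, then the turn, a rotation vector about the world's x, y, z in degrees. In form: [[dx, dy, dz, rx, ry, rz], ...]. A call has 1 to 12 rows; each row shifts and turns the commanded pose from where the row before left it; what a row does not reach is not made up. A row lasts 1/8 s, in which the tool goes at most 62.5 mm and 10.7 degrees, less where a joint would pass 70% of its speed; a pose out of reach is approached as far as the arm can. A call with a gripper value outside its range is refused whole. "grip" is the opening, from 0 (shut) to 1 (fully open), set as the call begins (left out, the last holds). The fingers move at their own pace and stop on an object; "force" is the grip in N (left out, the last holds). Time passes only in rows, so rows that do not move let the fingers close. It gives the time, the measured TCP pose, the force and the opening at its end, in the units of the state.
- arm.get_obs(): the state, without advancing time (a new reading comes with each control period).
- arm.read_camera(name): name is "scene" or "top" or "wrist"; returns (picture, depth): 384x512x3 uint8, red, green, blue; 384x512 float32, m along the optical axis (not along the pixel's ray), 0 where there is no reading.
- arm.camera_model(name): a dict with "mtx" (3x3 intrinsics, pixels), "R" (3x3) and "t" (3): a world point X has camera coordinates R X + t. Camera axes: x right, y down, z forward; pixel columns grow to the right and rows downward; lengths in m; the calibration is good to about 2 mm. A picture is of the moment at which its call begins: read the wrist's pose just before it. camera_model takes no time and is no camera call; for the wrist camera it gives the pose at the moment of the call.
- arm.sign_off(): hands the job in, once; it reports no verdict.
The state is a dict: "clock": time; "joint_positions": joint angles; "qd": joint speeds; "tau": joint torques, N m; "ee_pos": TCP position; "ee_rot": TCP orientation; "ft_force": force on the tool from outside, world axes, zero at the start; "torque": the same for the moment, N m; "gripper_width": finger opening in m.
Only numpy, scipy, OpenCV 4.12 (cv2) and the standard library are available. Lean on these libraries where they do the work, as an engineer would, in place of code of your own. Each camera call takes 0.05 s, during which the arm holds its last target. There are 200 camera calls.

## Task

The flange blank in the indexing drill jig has its first hole drilled and must be brought round for the next one. Swing the latch lever all the way off the jig's leaf, fold the leaf right back to its stop, then take the black bar handle on the spindle and turn it clockwise (seen from above), counting the clicks, to the third stop and not past it. Finish while still gripping the handle, steady on that third stop, because the detent alone slips easily; leave the glue bottle, the spare flange and the brush alone.

Things in the scene. Friction and masses are not known exactly. Their poses are not given: they have to be found in the camera images.
- jig: Fixed drill jig of dark steel on the bench: base plate 210 (x) by 150 (y) by 16 mm. Origin on the bench on the vertical spindle axis, z up. Hinge block at its +x side; latch post (top 119 high) and the leaf's lift handle at its -x side. Points called jig (x, y, height) are in this frame, mm. With the leaf open, only the handle stands above 64 mm within 55 mm of the axis.
- latch_pivot (a point): Pivot of the latch lever on top of the latch post, fixed, at jig (-92, -46, 121); its axis is vertical.
- latch_lever (a joint): Steel L-shaped latch lever, 9 mm thick, at height 121 to 130. 0 = latched: short nose along jig +x over the leaf's front edge, arm along jig -y. Grows as the arm swings clockwise seen from above, from jig -y to jig -x, stop at 1.57 rad. Until 1.3 rad the nose holds the leaf down. Starts at 0 to 0.3; about 2 N at the ball moves it; stays where left.
- latch_ball (a point): Centre of the black ball, diameter 22 mm, at the end of the latch lever's arm, 75 mm from the pivot, height 127.5 mm. The arm is 11 mm wide.
- jig_leaf (a joint): The leaf: hinged aluminium drill plate over the blank, 0.55 kg, closed at jig x -75 to +72, y -65 to +65, height 110 to 120, with a drill bush below. 0 = closed, grows as its front edge is lifted and folded over the hinge towards jig +x; 1.57 = upright, stop at 2.6 rad = folded right back. Stiff hinge: stays at any angle, about 5 N at its handle moves it.
- leaf_handle (a point): Middle of the round bar (10 mm thick, 60 mm long, along jig y) of the leaf's steel lift handle, a flat loop in the plane of the leaf in front of its front edge; 38 mm from bar centre to the leaf's edge. With the leaf closed it lies at jig (-113, 32, 115); it is 193 mm from the hinge line.
- leaf_hinge (a point): Point on the leaf's hinge line, fixed, at jig (80, 0, 115); the line runs along jig y.
- index_spindle (a joint): Angle of the spindle about the jig's vertical axis; the 15-notch dividing plate (diameter 112), blank (diameter 100, top at 64 mm) and handle turn as one. 0 = start, in a detent; grows clockwise seen from above. Stops every 24 degrees: first 0.419, second 0.838, third 1.257 rad. 0.1 to 0.17 N m takes it over the crest half-way between stops; then it snaps into the next.
- index_handle: The spindle with its blank and its black bar handle: bar 52 mm long (its x), 14 mm thick (its y), with flat sides, height 75 to 103 mm above the bench, on a round collar of diameter 40. Origin on the axis, on the blank's top, at height 64 mm. At spindle angle 0 its x is along jig x.
- handle_grip (a point): On the axis in the bar handle, 10 mm under the bar's top, at height 93 mm: the point to grip (fingers across the bar's 14 mm).
- glue_bottle: Bystander: yellow bottle, diameter 60, 170 mm tall, upright; origin under its centre. Leave alone.
- spare_flange: Bystander: aluminium disc, diameter 100, 12 mm thick, with a 24 mm centre hole, lying flat; origin under its centre. Leave alone.
- swarf_brush: Bystander: hand brush lying flat on the bench along its x; origin under its middle. Leave alone.

How it is judged:
By the outcome, as a careful person would: the job done as asked, in the order asked, and still so for the second after the job is handed in, while the arm keeps its last pose, push and grip.
It also fails if it takes over 72 s, if anything falls off the work surface, if the arm or the gripper's body presses on something with over 40 N, if the wrist force passes 120 N, or if a joint passes its speed limit or range.

## Working session

There is one attempt and no reset: what is moved stays moved. The work goes in short steps, Python scripts to look and compute and a tool call to move; the robot and the scene stay as the last step left them, time stands still between calls to the robot, and variables do not carry over. Pictures are saved under pics/ and viewed, about 8 in all and at most 12, crops included, and the job is handed in when it is done.

Besides the shell and the picture viewer there is one more tool, called after "Request:" as name(argument=value, ...) on one line, values as JSON. move_arm: Moves the arm, as the interface text tells. Its arguments: {"type":"object","properties":{"moves":{"type":"array"},"grip":{"type":"number"},"force":{"type":"number"}},"required":["moves"]}

```bash
mkdir -p pics; ls; python3 - <<'E'
from plant import arm
import cv2,numpy as np
o=arm.get_obs();print(o['clock'],o['ee_pos'],o['ee_rot'],o['gripper_width'])
for n in("top","scene"):
    p,d=arm.read_camera(n);cv2.imwrite(f'pics/{n}0.png',p[:,:,::-1]);np.savez(f'{n}0.npz',p=p,d=d,**arm.camera_model(n))
    m=arm.camera_model(n);print(n,m['mtx'].tolist(),(-m['R'].T@m['t']).round(3),m['R'].round(3).tolist())
E
```

```text
pics
0.0 [0.23651957 0.55068448 0.24050731] [ 0.69322862 -0.14268984  0.14227727 -0.69197606] 0.0876876457849277
top [[440.39402526496986, 0.0, 251.3098758773785], [0.0, 440.39402526496986, 193.5766779923995], [0.0, 0.0, 1.0]] [0.441 0.031 1.145] [[-0.01, -1.0, 0.009], [-0.987, 0.009, -0.16], [0.16, -0.011, -0.987]]
scene [[444.842449515906, 0.0, 253.85700732633205], [0.0, 444.842449515906, 189.6014076998405], [0.0, 0.0, 1.0]] [1.399 0.004 0.909] [[0.049, 0.999, -0.006], [0.72, -0.04, -0.692], [-0.692, 0.03, -0.721]]
```

View pics/top0.png

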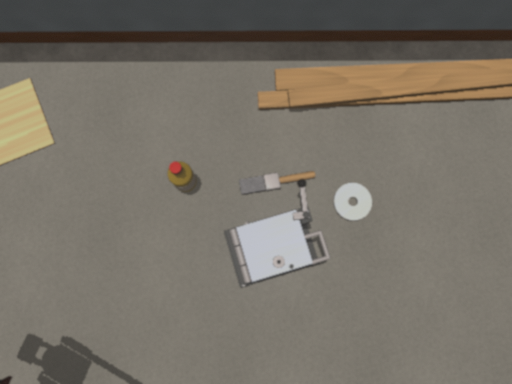

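View pics/scene0.png

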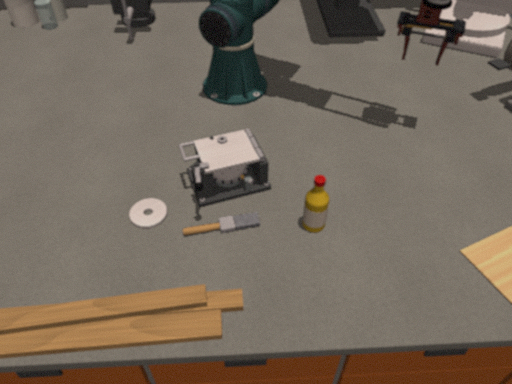

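```bash
cat > h.py <<'E'
import numpy as np,cv2
def ray(m,uv,z):
    uv=np.atleast_2d(uv).astype(float);K,R,t=m['mtx'],m['R'],m['t']
    d=np.c_[(uv-[K[0,2],K[1,2]])/K[0,0],np.ones(len(uv))]@R
    c=-R.T@t
    return c+d*((z-c[2])/d[:,2])[:,None]
def proj(m,X):
    c=np.atleast_2d(X)@m['R'].T+m['t'];q=c@m['mtx'].T;return q[:,:2]/q[:,2:]
def load():
    p=np.load('jig.npy');return p   # x,y,yaw
def j2w(P):
    x,y,a=load();P=np.atleast_2d(P)/1000.;c,s=np.cos(a),np.sin(a)
    return np.c_[x+c*P[:,0]-s*P[:,1],y+s*P[:,0]+c*P[:,1],P[:,2]]
E
python3 - <<'E'
from h import *
m=dict(np.load('top0.npz'));p=m['p'];hsv=cv2.cvtColor(p,cv2.COLOR_RGB2HSV)
g=np.zeros(p.shape[:2],np.uint8);g[200:290,228:318]=1
mask=((hsv[...,2]>150)&(g>0)).astype(np.uint8)
mask=cv2.morphologyEx(mask,cv2.MORPH_OPEN,np.ones((9,9)))
c=max(cv2.findContours(mask,0,2)[0],key=cv2.contourArea)[:,0]
W=ray(m,c,.12)[:,:2]
r=cv2.minAreaRect((W*1000).astype(np.float32));print(r,cv2.boxPoints(r))
b=cv2.boxPoints(r)
# long axis
e=[b[1]-b[0],b[2]-b[1]];e=max(e,key=np.linalg.norm)
if e[1]<0:e=-e
a=np.arctan2(e[1],e[0]);ctr=np.array(r[0])/1000+.0015*np.array([np.cos(a),np.sin(a)])
np.save('jig.npy',[*ctr,a]);print(ctr,np.degrees(a))
im=cv2.resize(p[150:310,210:370,::-1],None,fx=4,fy=4,interpolation=cv2.INTER_CUBIC)
for P in [(-92,-46,130),(-92,-121,130),(-113,32,120),(80,0,115),(-75,-65,120),(-75,65,120),(72,65,120),(72,-65,120)]:
    q=(proj(m,j2w(P))[0]-[210,150])*4+2;cv2.circle(im,tuple(map(int,q)),4,(0,0,255),1)
cv2.imwrite('pics/c1.png',im)
E
```

```text
((486.269287109375, -30.822959899902344), (129.77352905273438, 147.5384979248047), 15.89276123046875) [[ 403.66196    22.358082]
 [ 444.06357  -119.54089 ]
 [ 568.8766    -84.004   ]
 [ 528.475      57.894974]]
[ 0.48585853 -0.0293803 ] 105.89276
```

View pics/c1.png

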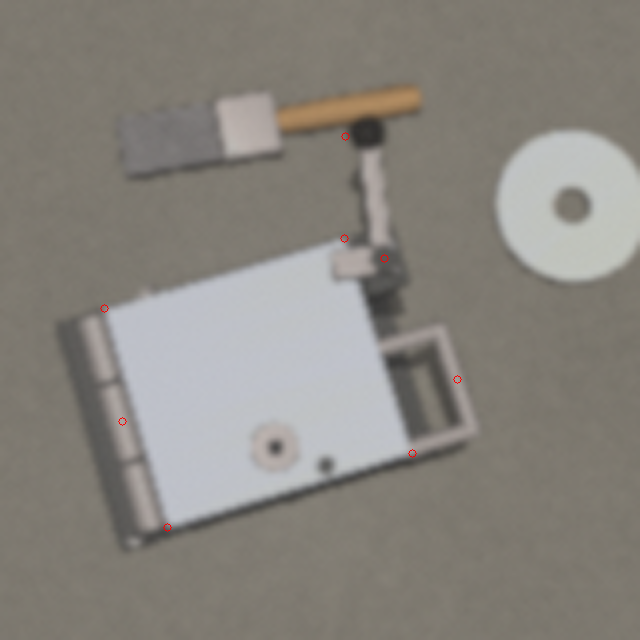

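```bash
python3 - <<'E'
from h import *
from scipy.spatial.transform import Rotation as R
m=dict(np.load('top0.npz'))
q=R.from_quat([0.69322862,-0.14268984,0.14227727,-0.69197606]).as_matrix();print(q.round(3),'z yaw',np.degrees(np.arctan2(q[1,2],q[0,2])))
B=ray(m,(np.array([368,132])-1.5)/4+[210,150],.1275)[0]
x,y,a=load();pv=j2w((-92,-46,121))[0];v=B-pv
aj=np.arctan2(v[1],v[0])-a;th=-np.pi/2-aj;th=(th+np.pi)%(2*np.pi)-np.pi
print('ball',B,'r',np.hypot(*v[:2]),'theta',th)
def tool(t,off):
    d=np.array([-np.sin(t),-np.cos(t)]);tt=np.array([-np.cos(t),np.sin(t)])
    return j2w([*(np.array([-92,-46])+75*d-off*tt),137])[0]*1000
print('approach',tool(th,45).round())
for t in np.linspace(th,1.62,8): print(round(t,2),tool(t,24).round())
print('bottle',ray(m,(176,168),.17),'handle',j2w((-113,32,115)))
for f in np.linspace(0,2.6,14): print(round(f,2),(j2w((80-193*np.cos(f),32,115+193*np.sin(f)))[0]*1000).round())
E
```

```text
[[ 0.919 -0.001  0.395]
 [-0.395 -0.002  0.919]
 [-0.    -1.    -0.002]] z yaw 66.75036923323691
ball [ 0.63041126 -0.0984161   0.1275    ] r 0.07542973393636518 theta 0.18642897470115427
approach [626. -54. 137.]
0.19 [628. -75. 137.]
0.39 [633. -90. 137.]
0.6 [ 634. -106.  137.]
0.8 [ 632. -122.  137.]
1.01 [ 627. -137.  137.]
1.21 [ 619. -151.  137.]
1.42 [ 609. -163.  137.]
1.62 [ 596. -173.  137.]
bottle [[0.65854359 0.19040139 0.17      ]] handle [[ 0.48602537 -0.14682378  0.115     ]]
0.0 [ 486. -147.  115.]
0.2 [ 485. -143.  153.]
0.4 [ 482. -132.  190.]
0.6 [ 477. -114.  224.]
0.8 [470. -91. 253.]
1.0 [462. -61. 277.]
1.2 [452. -28. 295.]
1.4 [442.   7. 305.]
1.6 [432.  44. 308.]
1.8 [421.  81. 303.]
2.0 [411. 116. 290.]
2.2 [402. 148. 271.]
2.4 [394. 176. 245.]
2.6 [388. 198. 214.]
```

Request:
move_arm(moves=[[32, -50, 0, 0, 0, 3.25], [32, -50, 0, 0, 0, 3.25], [32, -50, 0, 0, 0, 3.25], [32, -50, 0, 0, 0, 3.25], [32, -50, 0, 0, 0, 3.25], [32, -50, 0, 0, 0, 3.25], [33, -51, 0, 0, 0, 3.25], [33, -51, 0, 0, 0, 3.25], [33, -51, 0, 0, 0, 3.25], [33, -51, 0, 0, 0, 3.25], [33, -51, 0, 0, 0, 3.25], [33, -51, 0, 0, 0, 3.25]], grip=0, force=20)

```text
clock: 1.6
ee_pos: [0.6275, -0.0566, 0.2409]
ee_rot: [-0.7, -0.097, 0.098, 0.7]
ft_force: [-0.4, 1.0, 0.8]
gripper_width: 0.0005
```

Request:
move_arm(moves=[[0, 4, -52, 0, 0, 0], [0, 0, -52, 0, 0, 0], [0, 0, 0, 0, 0, 0], [0, -12, 0, 0, 0, 0], [1, -12, 0, 0, 0, 0], [2, -8, 0, 0, 0, 0], [2, -9, 0, 0, 0, 0], [0, 0, 0, 0, 0, 0]])

```text
clock: 2.6
ee_pos: [0.6323, -0.0928, 0.1377]
ee_rot: [0.701, 0.097, -0.096, -0.7]
ft_force: [0.3, -0.4, -0.8]
gripper_width: -0.0
```

Request:
move_arm(moves=[[1, -8, 0, 0, 0, 0], [0, -8, 0, 0, 0, 0], [-2, -16, 0, 0, 0, 0], [-5, -15, 0, 0, 0, 0], [-8, -14, 0, 0, 0, 0], [-10, -12, 0, 0, 0, 0], [-6, -5, 0, 0, 0, 0], [-6, -5, 0, 0, 0, 0], [0, 0, 0, 0, 0, 0]])

```text
clock: 3.72
ee_pos: [0.597, -0.1739, 0.1377]
ee_rot: [-0.7, -0.098, 0.095, 0.701]
ft_force: [5.3, 5.7, -1.5]
gripper_width: 0.0004
```

```bash
python3 - <<'E'
from plant import arm
import cv2
p,d=arm.read_camera('scene');cv2.imwrite('pics/s2.png',cv2.resize(p[110:230,140:290,::-1],None,fx=4,fy=4,interpolation=2))
print(arm.get_obs()['ft_force'])
E
```

```text
[ 5.03326097  4.72945133 -1.18334506]
```

View pics/s2.png

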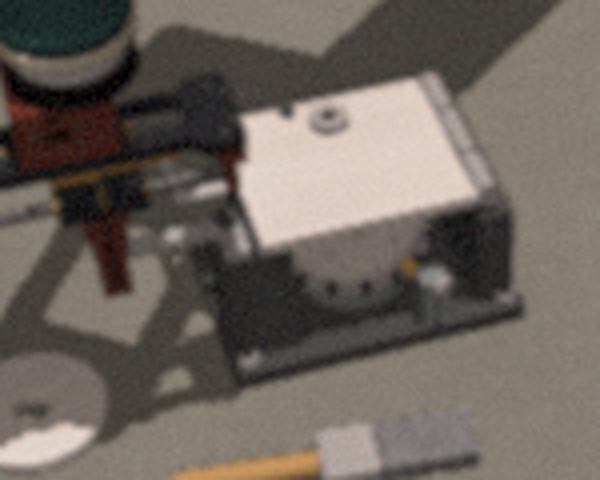

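Request:
move_arm(moves=[[-4, -1, 0, 0, 0, 0], [0, 0, 0, 0, 0, 0]])

```text
clock: 4.03
ee_pos: [0.5963, -0.1741, 0.138]
ee_rot: [-0.7, -0.1, 0.093, 0.701]
ft_force: [13.3, 8.9, -5.0]
gripper_width: 0.0004
```

Request:
move_arm(moves=[[18, 6, 0, 0, 0, 0], [20, 6, 20, 0, 0, 0], [10, 0, 50, 0, 0, 0], [0, 0, 45, 0, 0, 0]], grip=0.35)

```text
clock: 4.53
ee_pos: [0.6404, -0.1638, 0.2534]
ee_rot: [0.701, 0.097, -0.098, -0.7]
ft_force: [0.3, -0.3, -0.0]
gripper_width: 0.0306
```

```bash
python3 - <<'E'
from plant import arm
import cv2,numpy as np
o=arm.get_obs();print(o['clock'],o['ee_pos'],o['gripper_width'],o['ft_force'])
m=arm.camera_model('wrist')
p,d=arm.read_camera('wrist');cv2.imwrite('pics/w3.png',p[:,:,::-1]);np.savez('w3.npz',p=p,d=d,**m)
E
```

```text
4.525 [ 0.64035341 -0.16375698  0.25343051] 0.03057086907777676 [ 0.34945864 -0.2597007  -0.04298047]
```

View pics/w3.png

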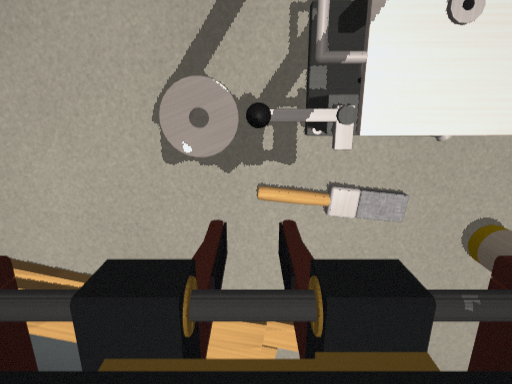

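```bash
python3 - <<'E'
from h import *
m=dict(np.load('w3.npz'))
P=[(-75,-65,120),(-113,2,120),(-167,-46,127.5),(-92,-46,130)]
print(proj(m,j2w(P)).round(1))
print((j2w(P)*1000).round(1)); 
for uv,z in (((360,135),.12),((318,58),.12),((258,115),.1275),((347,114),.13)): print((ray(m,uv,z)*1000).round(1))
E
```

```text
[[358.4 137.6]
 [321.3  58.5]
 [258.  116.7]
 [344.7 116.7]]
[[ 568.9  -83.7  120. ]
 [ 514.9 -138.6  120. ]
 [ 575.8 -177.4  127.5]
 [ 555.3 -105.3  130. ]]
[[566.3 -83.1 120. ]]
[[ 515.3 -141.4  120. ]]
[[ 574.4 -177.8  127.5]]
[[ 552.6 -104.2  130. ]]
```

Request:
move_arm(moves=[[-51, 6, 0, 0, 0, 0], [-51, 6, 0, 0, 0, 0], [-52, 5, 0, 0, 0, 0], [0, 0, -40, 0, 0, 0], [0, 0, 0, 0, 0, 0]])

```text
clock: 5.2
ee_pos: [0.4834, -0.146, 0.2106]
ee_rot: [-0.7, -0.095, 0.099, 0.701]
ft_force: [-0.7, -0.2, -0.5]
gripper_width: 0.0303
```

Request:
move_arm(moves=[[1, -1, -40, 0, 0, 0], [0, 0, -40, 0, 0, 0], [0, 0, -16, 0, 0, 0], [0, 0, 0, 0, 0, 0]])

```text
clock: 5.7
ee_pos: [0.4872, -0.1478, 0.1159]
ee_rot: [-0.7, -0.096, 0.098, 0.701]
ft_force: [-0.6, -0.0, 1.7]
gripper_width: 0.0303
```

Request:
move_arm(moves=[[0, 0, 0, 0, 0, 0], [0, 0, 0, 0, 0, 0], [0, 0, 0, 0, 0, 0]], grip=0, force=25)

```text
clock: 6.08
ee_pos: [0.4873, -0.1464, 0.1173]
ee_rot: [-0.7, -0.097, 0.096, 0.701]
ft_force: [1.3, 7.8, 4.1]
gripper_width: 0.0093
```

Request:
move_arm(moves=[[0, 2, 19, 0, 0, 0], [-1, 3, 19, 0, 0, 0], [-1, 5, 18.5, 0, 0, 0], [-2, 6, 18.5, 0, 0, 0], [-2, 8.5, 17, 0, 0, 0], [-3, 9.5, 17, 0, 0, 0]])

```text
clock: 6.82
ee_pos: [0.4783, -0.1154, 0.2266]
ee_rot: [0.702, 0.097, -0.097, -0.699]
ft_force: [1.6, -5.0, -3.5]
gripper_width: 0.009
```

Request:
move_arm(moves=[[-3, 11, 15, 0, 0, 0], [-4, 12, 14, 0, 0, 0], [-4, 14, 13, 0, 0, 0], [-4, 16, 11, 0, 0, 0], [-5, 16, 10, 0, 0, 0], [-5, 17, 8, 0, 0, 0], [-5, 17, 6, 0, 0, 0], [-5, 18, 4, 0, 0, 0], [-5, 18, 2.5, 0, 0, 0], [-5, 19, 0.5, 0, 0, 0]])

```text
clock: 8.07
ee_pos: [0.4334, 0.0429, 0.3123]
ee_rot: [0.702, 0.098, -0.096, -0.699]
ft_force: [-3.2, -4.7, 8.3]
gripper_width: 0.0091
```

Request:
move_arm(moves=[[-5, 18.5, -1.5, 0, 0, 0], [-6, 18.5, -3.5, 0, 0, 0], [-5, 18, -5.5, 0, 0, 0], [-5, 17, -7.5, 0, 0, 0], [-5, 16, -9, 0, 0, 0], [-4, 16, -10, 0, 0, 0], [-4, 14, -12.5, 0, 0, 0], [-4, 14, -13.5, 0, 0, 0]])

```text
clock: 9.07
ee_pos: [0.3948, 0.1766, 0.2462]
ee_rot: [0.701, 0.097, -0.096, -0.7]
ft_force: [0.3, -4.3, -0.6]
gripper_width: 0.009
```

Request:
move_arm(moves=[[-3, 12, -15, 0, 0, 0], [-3, 10, -16, 0, 0, 0], [-1, 3, -6, 0, 0, 0], [0, 0, 0, 0, 0, 0]])

```text
clock: 9.57
ee_pos: [0.3901, 0.199, 0.2107]
ee_rot: [0.703, 0.099, -0.096, -0.698]
ft_force: [1.7, -15.6, 16.8]
gripper_width: 0.009
```

```bash
python3 - <<'E'
from plant import arm
import cv2,numpy as np
o=arm.get_obs();print(o['clock'],o['ee_pos'],o['gripper_width'],o['ft_force'])
p,d=arm.read_camera('scene');cv2.imwrite('pics/s4.png',cv2.resize(p[80:230,140:340,::-1],None,fx=4,fy=4,interpolation=2))
E
```

```text
9.575 [0.3901453  0.19895896 0.21068648] 0.00904273709865612 [  1.71004628 -15.56218103  16.75128367]
```

View pics/s4.png

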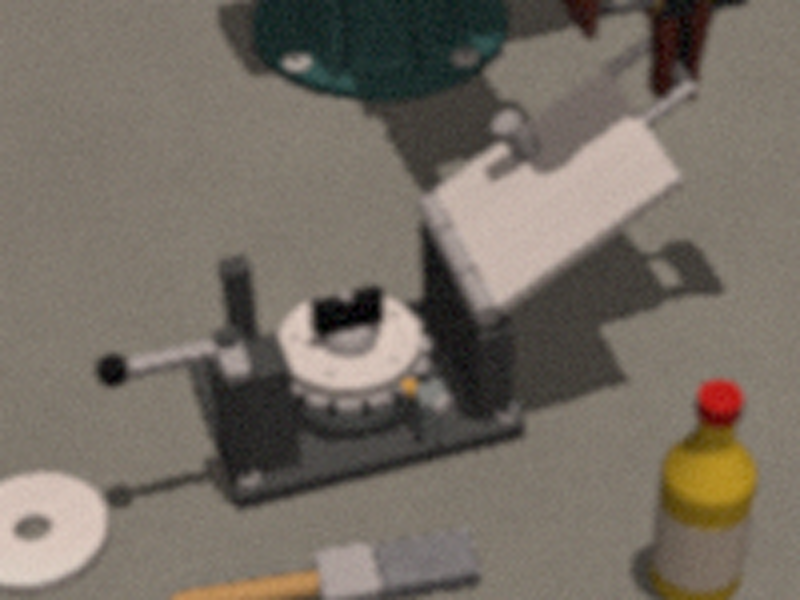

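Request:
move_arm(moves=[[0, 0, 0, 0, 0, 0], [0, 0, 0, 0, 0, 0], [0, 0, 10, 0, 0, 0], [0, 0, 30, 0, 0, 0], [0, 0, 40, 0, 0, 0]], grip=0.28)

```text
clock: 10.25
ee_pos: [0.387, 0.2013, 0.2897]
ee_rot: [0.7, 0.096, -0.098, -0.7]
ft_force: [1.2, -0.5, 0.5]
gripper_width: 0.0247
```

Request:
move_arm(moves=[[9, -22, 0, 0, 0, -9], [9, -22, 0, 0, 0, -9], [9, -22, 0, 0, 0, -9], [9, -22, 0, 0, 0, -9], [10, -23, 0, 0, 0, -9], [10, -23, 0, 0, 0, -9], [10, -23, 0, 0, 0, -9], [10, -23, 0, 0, 0, -9], [10, -24, 0, 0, 0, -9], [10, -24, 0, 0, 0, -9], [0, 0, -40, 0, 0, 0], [0, 0, 0, 0, 0, 0]], grip=0.6)

```text
clock: 11.75
ee_pos: [0.4817, -0.0263, 0.2474]
ee_rot: [0.565, -0.429, 0.425, -0.563]
ft_force: [-0.2, 0.4, -0.1]
gripper_width: 0.0528
```

```bash
python3 - <<'E'
from plant import arm
from h import *
from scipy.spatial.transform import Rotation as R
o=arm.get_obs();q=R.from_quat(o['ee_rot']).as_matrix();print(o['clock'],o['ee_pos'],o['gripper_width'],np.degrees(np.arctan2(q[1,2],q[0,2])),q[:,1].round(3))
m=arm.camera_model('wrist');p,d=arm.read_camera('wrist');np.savez('w5.npz',p=p,d=d,**m)
im=p[:,:,::-1].copy()
for P in [(0,0,103),(26,7,103),(26,-7,103),(-26,-7,103),(-26,7,103),(50,0,64),(-50,0,64),(0,-50,64),(0,50,64)]:
    cv2.circle(im,tuple(map(int,proj(m,j2w(P))[0])),2,(0,0,255),-1)
cv2.imwrite('pics/w5.png',im)
E
```

```text
11.75 [ 0.48167981 -0.0263133   0.24739696] 0.052849867264748364 15.729492030281854 [-0.006  0.001 -1.   ]
```

View pics/w5.png

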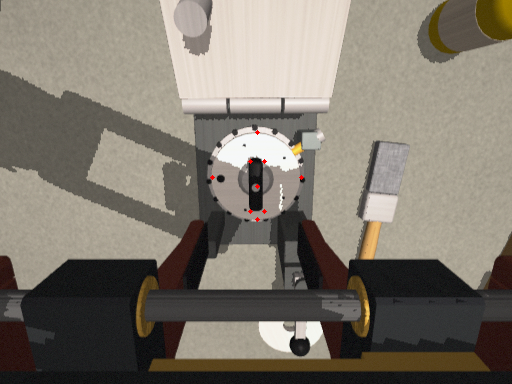

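```bash
python3 - <<'E'
from h import *
m=dict(np.load('w5.npz'));p=m['p'];g=p.max(2)
mask=np.zeros(g.shape,np.uint8);mask[150:222,240:275]=(g[150:222,240:275]<35)
c=max(cv2.findContours(mask,0,2)[0],key=cv2.contourArea)[:,0];print(c.min(0),c.max(0))
W=ray(m,c,.103)[:,:2]*1000;r=cv2.minAreaRect(W.astype(np.float32));print(r)
vs=cv2.fitLine(W.astype(np.float32),2,0,.01,.01).ravel();print(np.degrees(np.arctan2(vs[1],vs[0])))
x,y,a=load();print('jig',x,y,np.degrees(a))
# blank disc edge by depth at z~64
mk=proj(m,j2w((0,0,64)));print(mk)
E
```

```text
[249 158] [262 209]
((483.0832824707031, -27.215717315673828), (12.714765548706055, 52.32946014404297), 15.566934585571289)
-77.27542
jig 0.48585853043105454 -0.0293802960626781 105.8927667030198
[[257.12026208 177.72293549]]
```

Request:
move_arm(moves=[[2, -1.5, -50, 0, 0, 0], [0, 0, -50, 0, 0, 0], [0, 0, -34, 0, 0, 0], [0, 0, -20, 0, 0, 0], [0, 0, 0, 0, 0, 0]])

```text
clock: 12.42
ee_pos: [0.4859, -0.0278, 0.0954]
ee_rot: [0.564, -0.427, 0.426, -0.564]
ft_force: [0.4, -0.1, -0.1]
gripper_width: 0.0522
```

Request:
move_arm(moves=[[0, 0, 0, 0, 0, 0], [0, 0, 0, 0, 0, 0], [0, 0, 0, 0, 0, 0], [0, 0, 0, 0, 0, 0]], grip=0, force=30)

```text
clock: 12.92
ee_pos: [0.4857, -0.0283, 0.0957]
ee_rot: [0.564, -0.427, 0.427, -0.564]
ft_force: [-10.9, -4.9, 9.7]
gripper_width: 0.0163
```

```bash
cat > st.py <<'E'
from plant import arm
import numpy as np
from scipy.spatial.transform import Rotation as R
o=arm.get_obs();q=R.from_quat(o['ee_rot']).as_matrix();print(o['clock'],o['ee_pos'].round(4),o['gripper_width'].round(4),'yaw',np.degrees(np.arctan2(q[1,2],q[0,2])).round(2),q[:,1].round(3),o['ft_force'].round(1),o['torque'].round(2))
E
python3 st.py
```

```text
Traceback (most recent call last):
  File "st.py", line 4, in <module>
    o=arm.get_obs();q=R.from_quat(o['ee_rot']).as_matrix();print(o['clock'],o['ee_pos'].round(4),o['gripper_width'].round(4),'yaw',np.degrees(np.arctan2(q[1,2],q[0,2])).round(2),q[:,1].round(3),o['ft_force'].round(1),o['torque'].round(2))
                                                                                                 ^^^^^^^^^^^^^^^^^^^^^^^^
AttributeError: 'float' object has no attribute 'round'
```

Request:
move_arm(moves=[[0, 0, 0, 0, 0, 0], [0, 0, 0, 0, 0, 0]])

```text
clock: 13.18
ee_pos: [0.4846, -0.0285, 0.0955]
ee_rot: [0.564, -0.427, 0.426, -0.563]
ft_force: [-3.8, -1.2, 5.6]
gripper_width: 0.014
```

```bash
sed -i "s/o\['gripper_width'\].round(4)/round(o['gripper_width'],4)/" st.py; python3 st.py
```

```text
13.175 [ 0.4846 -0.0285  0.0955] 0.014 yaw 15.77 [-0.002 -0.    -1.   ] [-3.8 -1.2  5.6] [-0.33  0.57  0.01]
```

Request:
move_arm(moves=[[-1, 0, 0, 0, 0, 0], [0, 0, 0, 0, 0, -4], [0, 0, 0, 0, 0, -4], [0, 0, 0, 0, 0, -4], [0, 0, 0, 0, 0, -4], [0, 0, 0, 0, 0, -4], [0, 0, 0, 0, 0, -4], [0, 0, 0, 0, 0, 0], [0, 0, 0, 0, 0, 0]], force=40)

```text
clock: 14.3
ee_pos: [0.485, -0.0284, 0.0955]
ee_rot: [0.463, -0.534, 0.534, -0.463]
ft_force: [-1.1, -1.8, 4.7]
gripper_width: 0.0139
```

```bash
python3 st.py
```

```text
14.3 [ 0.485  -0.0284  0.0955] 0.0139 yaw -8.16 [ 0. -0. -1.] [-1.1 -1.8  4.7] [-0.32  0.47 -0.02]
```

Turned 23.9°, residual torque about z near zero: first stop. On to the second and third.

Request:
move_arm(moves=[[0, 0, 0, 0, 0, -4], [0, 0, 0, 0, 0, -4], [0, 0, 0, 0, 0, -4], [0, 0, 0, 0, 0, -4], [0, 0, 0, 0, 0, -4], [0, 0, 0, 0, 0, -4], [0, 0, 0, 0, 0, 0], [0, 0, 0, 0, 0, 0]])

```text
clock: 15.3
ee_pos: [0.4854, -0.0286, 0.0956]
ee_rot: [0.342, -0.619, 0.619, -0.342]
ft_force: [0.2, -3.8, 5.0]
gripper_width: 0.0132
```

```bash
python3 st.py
```

```text
15.3 [ 0.4854 -0.0286  0.0956] 0.0132 yaw -32.14 [ 0.001 -0.    -1.   ] [ 0.2 -3.8  5. ] [-0.5   0.29  0.07]
```

Request:
move_arm(moves=[[0, 0, 0, 0, 0, -4], [0, 0, 0, 0, 0, -4], [0, 0, 0, 0, 0, -4], [0, 0, 0, 0, 0, -4], [0, 0, 0, 0, 0, -4], [0, 0, 0, 0, 0, -4], [0, 0, 0, 0, 0, 0], [0, 0, 0, 0, 0, 0]])

```text
clock: 16.3
ee_pos: [0.4856, -0.0289, 0.0956]
ee_rot: [0.206, -0.676, 0.677, -0.206]
ft_force: [0.6, -4.7, 4.9]
gripper_width: 0.0139
```

```bash
python3 st.py; python3 - <<'E'
from plant import arm
import cv2,numpy as np
p,d=arm.read_camera('scene');a=cv2.resize(p[80:230,140:340,::-1],None,fx=4,fy=4,interpolation=2)
cv2.imwrite('pics/s6.png',a)
m=arm.camera_model('wrist');p,d=arm.read_camera('wrist');cv2.imwrite('pics/w6.png',p[:,:,::-1])
E
```

```text
16.3 [ 0.4856 -0.0289  0.0956] 0.0139 yaw -56.11 [ 0.001 -0.001 -1.   ] [ 0.6 -4.7  4.9] [-0.69  0.23 -0.06]
```

View pics/s6.png

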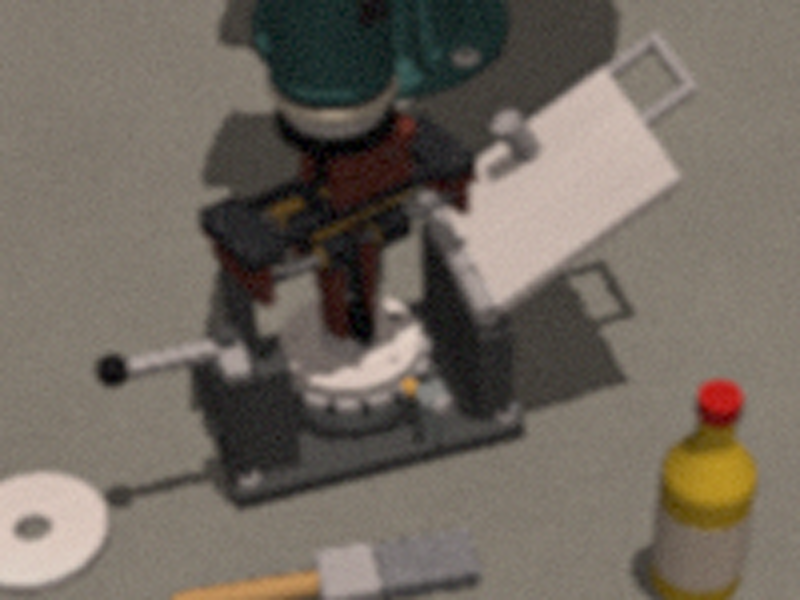

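View pics/w6.png

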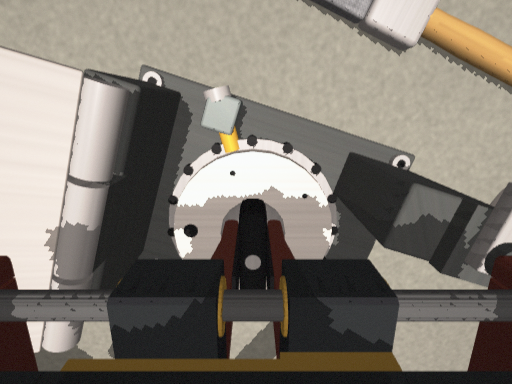

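```bash
python3 - <<'E'
from plant import arm
from h import *
m5=dict(np.load('w5.npz'));m6=arm.camera_model('wrist');p6,_=arm.read_camera('wrist')
out=[]
s=4
J=np.array([(-60,-60),(60,-60),(60,60),(-60,60)],float);dst=((J+65)*s*.75).astype(np.float32)
for m,p in((m5,m5['p']),(m6,p6)):
    W=j2w(np.c_[J,[58]*4])-[.0018,-.001,0]
    H=cv2.getPerspectiveTransform(proj(m,W).astype(np.float32),dst);out.append(cv2.warpPerspective(p,H,(390,390))[:,:,::-1])
cv2.imwrite('pics/cmp.png',np.hstack(out))
E
python3 st.py
```

```text
16.45 [ 0.4856 -0.0289  0.0956] 0.0135 yaw -56.11 [ 0.001 -0.001 -1.   ] [ 0.2 -5.2  4.9] [-0.69  0.31 -0.01]
```

View pics/cmp.png

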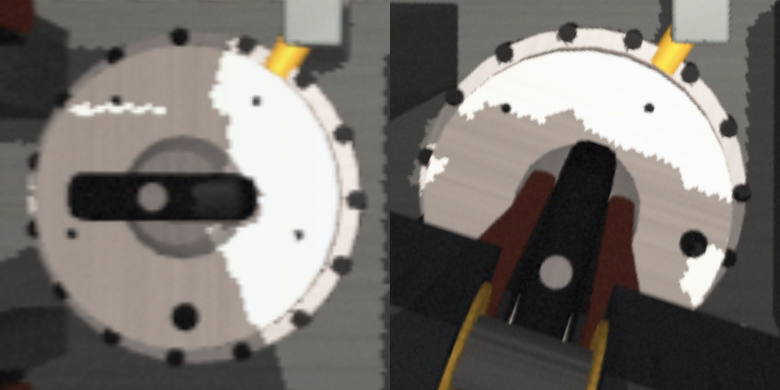

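```bash
python3 -c "
from plant import arm
print(arm.sign_off())"; python3 st.py
```

```text
the job is handed in; nothing more can be done
None
the job is handed in; nothing more can be done
```

The job is handed in at about 16.5 s, with the handle still gripped at 40 N on the third stop.

- **Latch lever:** I pushed it until it met its stop (contact force rose to about 16 N), and a wrist picture showed it at about 1.57 rad, clear of the leaf.
- **Leaf:** I folded it back until it met its stop. The handle was within about 3 mm of the position expected at 2.6 rad, with about 23 N of contact force. The leaf stayed open after I let go.
- **Spindle:** I turned the handle clockwise in three steps and measured 23.9°, 24.0° and 24.0° (71.9° in all). The twist left on the handle was small after each step (0.07 N m or less). I counted the clicks from these readings, as I didn't detect each one directly.
- **Notch check:** In pictures from before and after, the drilled hole had moved round by about 72°. The notches sat against the pawl as they did at the start, within about 3 mm.

In the last scene picture the glue bottle, spare flange and brush had not visibly moved. The camera positions disagreed by 2–3 mm between views, so I corrected the grasp from the wrist view. A side force of about 5 N stayed on the grip at the end.

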